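# Set the cabinet door on its gap gauge

### The arm

A 6-joint arm with a two-finger parallel gripper is mounted at the origin on the work surface. World frame = base frame: x ahead of the robot, y to its left, z up, the work surface at z = 0. Lengths are in mm, angles in rad, forces in N, time in s.
With the tool pointing down it reaches from about 425 to 950 mm from the base axis. Payload 3.5 kg.
Tool frame: the origin (TCP) lies at the very end of the fingers, on their centre line; the grasp point (between the pads) lies r.grip_depth behind it (r.grip_depth is the distance from the TCP to the grasp point, in mm); z points along the fingers, y is the direction in which the jaws open and shut (so a half turn about z gives the same grasp; the last joint's range is limited). The gripper opens to 85 mm and grips with 20 to 120 N. Pads are 22 mm wide; open, the fingers measure 114 mm over their backs; the gripper's body (76 mm by 85 mm) begins 54 mm behind the grasp point. The pads swing forward as they close: fully open they stand 13 mm farther back than shut.
Start: joints at [1.096, 0.286, 1.577, -0, 1.279, -0.15], TCP at [215.369, 639.705, 231.325] pointing down, gripper open.
Joint ranges: [-2.77, 2.77], [-0.9, 2.22], [0.21, 2.48], [-1.53, 4.67], [0.24, 2.81], [-2.84, 2.84]. Speed limits (rad/s): [2.79, 2.79, 3.14, 3.14, 3.14, 3.14].

### API

Orientations are given as a unit quaternion [x, y, z, w].
In Python, from cell import status, viewer, r, find_in, pinpoint gives the robot as it stands. The module is installed in compiled form; this text tells all that it offers.
- The arm moves only by the shell command python3 -m inch 'ROWS' [FORCE]. ROWS is a JSON object of lists of equal length, an entry for each row: "translation": the shift along the tool's x, y, z in mm, a list of three; "angular": the turn, a rotation vector about the tool's x, y, z in degrees, a list of three; "jaw": the gripper command: -1 is shut, 1 is fully open, values between are in proportion. A call has 1 to 20 rows; each row is the pose to reach, as a shift and turn from the pose commanded when the call began, along the tool's axes at that moment; what a row does not reach only later rows make up. A row lasts 1/8 s, in which the tool goes at most 62.5 mm and 10.7 degrees, less where a joint would pass 70% of its speed; a pose out of reach is approached as far as the arm can. A call with a gripper value outside its range is refused whole. The fingers move at their own pace and stop on an object; FORCE is the grip in N (left out, the last holds). Time passes only in rows, so rows that repeat a pose let the fingers close. It gives the time, the measured TCP pose, the force and the opening at its end, in the units of the state.
- status.get_obs(): the state, without advancing time (a new reading comes with each control period).
- viewer.capture(name): name is "scene" or "top" or "wrist"; returns a dict with "frame" (400x640x3 uint8, blue, green, red), "fx", "fy", "cx", "cy" (pixels), "rvec" (rotation vector, rad) and "tvec" (3), from world to camera coordinates, as OpenCV has them; the wrist camera has in their place "hand_eye" (4x4, takes a point from camera to tool coordinates, whose origin is the TCP and whose axes are the flange's). Camera axes: x right, y down, z forward; pixel columns grow to the right and rows downward; lengths in mm; the calibration is good to about 2 mm. A picture is of the moment at which its call begins: read the wrist's pose just before it. There is no depth.
- r.hand_in(): hands the job in, once; it reports no verdict.
Trained networks look in a picture, given as the dict that the camera call returned (one of the last four; its "shot" number tells which), for a name from the list of things; names that differ only in an ending like _2 or _b are one class to them, and where a whole thing is asked for, a point or a joint stands for the part that bears it (a point fixed in the world has none). Each returns a list of dicts, best first, with "p" (0 to 1); they miss things now and then, are a little off and sometimes report something else, mostly with a low value. They report only what shows in the picture. A call takes as long as a camera call. They do not tell look-alikes from the thing itself.
- find_in(picture, label): "centre" ([column, row] as shares, 0 to 1, of the picture: columns of its width, rows of its height, amid what is visible of it).
- pinpoint(picture, label): "centre" ([column, row] as shares, 0 to 1, of the picture: columns of its width, rows of its height: a listed point, or the origin of a listed thing).
The state is a dict: "time": time; "joint_positions": joint angles; "dq": joint speeds; "effort": joint torques, N m; "position": TCP position; "orientation": TCP orientation; "ft_force": force on the tool from outside, world axes, zero at the start; "moment": the same for the moment, N m; "gripper_width": opening from 0.0 (shut) to 1.0 (fully open).
Only numpy, scipy, OpenCV 4.12 (cv2) and the standard library are available. Lean on these libraries where they do the work, as an engineer would, in place of code of your own. Each camera call takes 0.05 s, during which the arm holds its last target.

### The job

The little oak cabinet's door has been re-hung and is to be let down onto the flat aluminium gauge. Slide the gauge along the table, undrilled end first, into the gap under the latch half of the door (the half with the hook and eye) until its scribed line is level with the face of the door; the gauge must lie square to the door, flat on the table and wholly under that half. Do not ram it against the cabinet, leave it in place, and leave the other things where they are.

Things in the scene. Friction and masses are not known exactly. Their poses are not given: they have to be found in the camera images.
- cabinet: small oak cabinet, 300 mm wide (its y), 180 deep (its x), 280 tall, fixed to the table; origin at the centre of its underside. +x points from the door into the cabinet; the door face is its plane x = -90 mm. Hinges at +y, brass hook-and-eye latch at -y: the latch half of the door is y -130 to 0 mm. Side walls reach the table (inner faces at y = +-132 mm), flush with the door face
- door_foot (a point): point on the lower front edge of the shut, unmoving door (260 mm wide, 18 thick), mid latch half (cabinet x -90, y -65 mm), 12 mm above the table, which is the height of the gap; behind the door it stays open for 140 mm more. Axes as the cabinet's: +x into the gap, +y to the hinge side, +z up. Latch and knob stand out 22 mm at most, over 140 mm up; nothing else stands out
- gauge: loose flat aluminium plate 150 mm long (its x), 75 wide (its y), 8 thick, about 0.24 kg, lying in front of the door; origin at the centre of its underside, +x to the plain leading end, z up; a 12 mm hanging hole is 58 mm behind the centre. Too wide for most grippers: push its edges with fingertips 2 to 4 mm above the table; two spread fingertips pushing an edge turn it square to them
- gauge_mid (a point): centre of the gauge, half-way up (4 mm above the table); axes as the gauge's
- gauge_line (a point): middle of the dark scribed line across the gauge's upper face, 30 mm ahead of its centre and 45 mm behind its leading end; axes as the gauge's
- gauge_tip (a point): middle of the gauge's leading end (75 mm ahead of its centre), half-way up; axes as the gauge's
- tray: bystander: tin sorting tray with puzzle pieces, 240 x 170 mm, 22 mm high; origin under its centre
- magnifier: bystander: brass magnifier on a round foot of 90 mm, 166 mm tall; origin under its centre
- box_lid: bystander: upturned walnut box lid, 200 x 140 mm, 28 mm high, lying loose on top of the cabinet (280 mm up); origin under its centre
- piece_holder: bystander: maple bar 190 mm long (its y), 50 mm wide, with two grooves holding edge pieces, 45 mm high overall; origin under its centre
Mind the look-alikes: they are no part of the job. Several things have the shape of the gauge; the one meant has the colours described above.

How it is judged:
By the outcome, as a careful person would: the job done as asked, in the order asked, and still so for the second after the job is handed in, with the robot touching nothing.
It also fails if it takes over 58 s, if anything falls off the work surface, if the arm or the gripper's body presses on something with over 40 N, if the wrist force passes 120 N, or if a joint passes its speed limit or range.

## Working session

There is one attempt and no reset: what is moved stays moved. The work goes in short steps, Python scripts to look and compute and a shell command to move; the robot and the scene stay as the last step left them, time stands still between calls to the robot, and variables do not carry over. Pictures are saved under pics/ and viewed, and the job is handed in when it is done.

```bash
mkdir -p pics
cat > h.py <<'E'
import numpy as np, cv2
from cell import status, viewer, r, find_in, pinpoint
from scipy.spatial.transform import Rotation as R
def cam(p, pose=None):
    K=np.array([[p['fx'],0,p['cx']],[0,p['fy'],p['cy']],[0,0,1.]])
    if 'hand_eye' in p:
        T=np.eye(4); T[:3,:3]=R.from_quat(pose['orientation']).as_matrix(); T[:3,3]=pose['position']
        M=np.linalg.inv(T@np.array(p['hand_eye'])); return K,M[:3,:3],M[:3,3]
    return K,R.from_rotvec(np.ravel(p['rvec'])).as_matrix(),np.ravel(p['tvec'])
def ray(p,px,z,pose=None):
    K,Rm,t=cam(p,pose); d=Rm.T@np.linalg.inv(K)@np.array([px[0],px[1],1.]); c=-Rm.T@t
    return c+d*(z-c[2])/d[2]
def proj(p,X,pose=None):
    K,Rm,t=cam(p,pose); q=K@(Rm@np.array(X,float)+t); return q[:2]/q[2]
E
python3 - <<'E'
from h import *
o=status.get_obs(); print(o)
for n in ['scene','top']:
    p=viewer.capture(n); cv2.imwrite(f'pics/{n}0.png',p['frame'])
    for l,z in [('gauge_mid',4),('gauge_line',8),('gauge_tip',4),('gauge',0),('door_foot',12),('cabinet',0),('tray',0),('magnifier',0),('box_lid',280),('piece_holder',0)]:
        for d in pinpoint(p,l)[:4]:
            px=np.array(d['centre'])*[640,400]; print(n,l,round(d['p'],2),px.round(),ray(p,px,z).round())
E
```

```text
{'time': 0.0, 'joint_positions': array([ 1.09599995e+00,  2.87177823e-01,  1.57818526e+00,  9.27713751e-06,
        1.27858522e+00, -1.49974660e-01]), 'dq': array([-0.0006785 , -0.00031194, -0.00054418,  0.00033668,  0.0001607 ,
        0.00033613]), 'effort': array([-1.10930363e-03, -4.05982554e+01, -2.92624962e+01, -1.73336257e-04,
        5.78166524e-03, -1.02349830e-05]), 'position': array([215.06941534, 639.12764731, 229.93459464]), 'orientation': array([ 1.61699017e-01,  9.86839420e-01, -1.11945622e-03, -3.66205563e-04]), 'ft_force': array([-0.12510367, -0.73300597, -0.85553264]), 'moment': array([ 0.04864078,  0.02010309, -0.01063021]), 'gripper_width': 1.0013968139889484}
scene gauge_mid 0.94 [299. 258.] [549.  71.   4.]
scene gauge_mid 0.9 [249. 298.] [716.  73.   4.]
scene gauge_mid 0.81 [340. 229.] [396.  80.   4.]
scene gauge_line 0.86 [247. 289.] [703.  52.   8.]
scene gauge_line 0.7 [286. 255.] [565.  42.   8.]
scene gauge_line 0.65 [301. 258.] [550.  78.   8.]
scene gauge_line 0.61 [340. 219.] [366.  58.   8.]
scene gauge_tip 0.94 [333. 210.] [341.  11.   4.]
scene gau
[... 1085 characters left out ...]
tip 0.77 [453. 275.] [ 325. -304.    4.]
top gauge_tip 0.74 [414. 167.] [ 652. -200.    4.]
top gauge 0.89 [429. 278.] [ 319. -233.    0.]
top gauge 0.88 [322. 149.] [713.  81.   0.]
top gauge 0.69 [323. 200.] [554.  79.   0.]
top gauge 0.66 [320. 252.] [397.  90.   0.]
top door_foot 0.63 [362. 201.] [548. -39.  12.]
top door_foot 0.28 [219. 162.] [673. 396.  12.]
top door_foot 0.18 [330. 200.] [553.  58.  12.]
top tray 0.6 [220. 225.] [481. 392.   0.]
top magnifier 0.73 [219. 164.] [670. 399.   0.]
top box_lid 0.69 [415. 170.] [ 592. -142.  280.]
top box_lid 0.16 [223. 166.] [606. 316. 280.]
top piece_holder 0.62 [228. 265.] [360. 364.   0.]
top piece_holder 0.4 [325. 199.] [558.  73.   0.]
```

View pics/scene0.png

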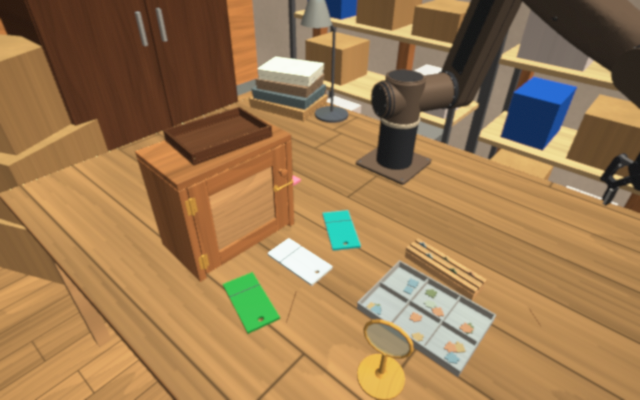

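View pics/top0.png

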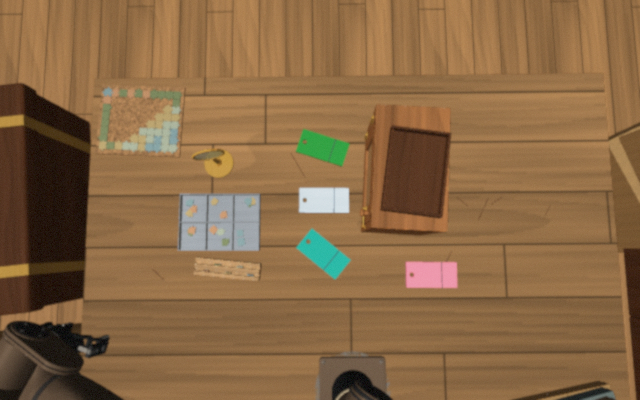

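```bash
python3 -c "
import cv2
a=cv2.imread('pics/top0.png')[120:290,280:480];cv2.imwrite('pics/topc.png',cv2.resize(a,None,fx=4,fy=3.5,interpolation=cv2.INTER_CUBIC)[:600])
a=cv2.imread('pics/scene0.png')[200:330,180:380];cv2.imwrite('pics/scenec.png',cv2.resize(a,None,fx=4,fy=4,interpolation=cv2.INTER_CUBIC))"
```

```text
(no output)
```

View pics/topc.png

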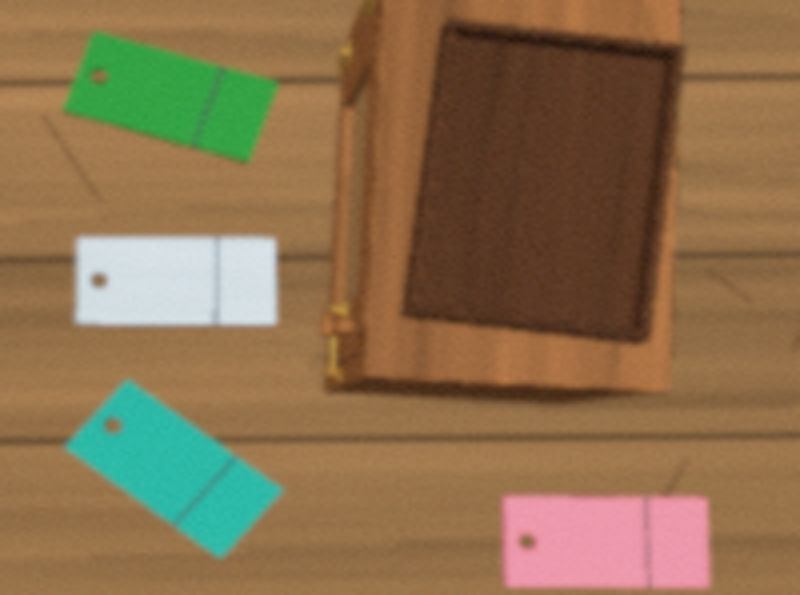

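View pics/scenec.png

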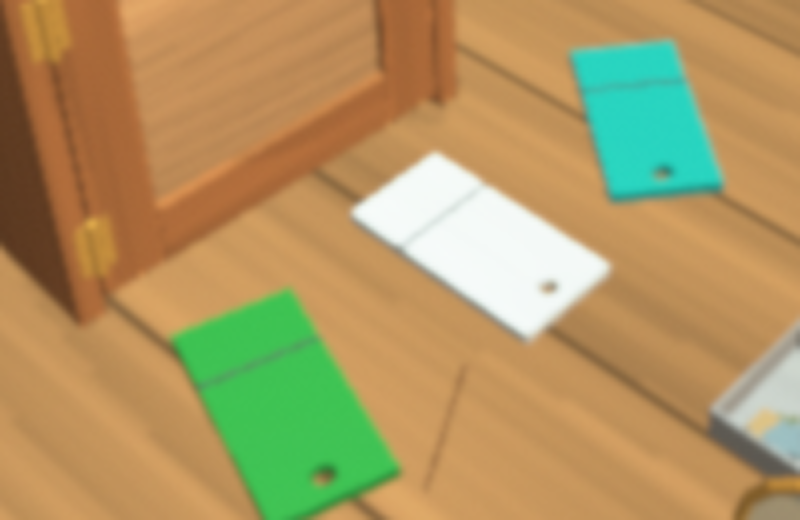

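Look-alike candidates are all plates with a hole and a scribed line:
- white/silver: scene (299,260), top (323,200)
- green: scene (250,300), top (322,148)
- teal: scene (340,230), top (322,253)
- pink: top (430,275)

The bare-aluminium one is the white/silver plate, and the crop shows its line toward the door and its hole away from it. Next I move the wrist camera behind it.

```bash
python3 -m inch '{"translation":[[-463,-309,0],[-463,-309,0],[-463,-309,0],[-463,-309,0],[-463,-309,0],[-463,-309,0],[-463,-309,0],[-463,-309,0],[-463,-309,0],[-463,-309,0],[-463,-309,0],[-463,-309,0],[-463,-309,0]],"angular":[[0,0,71],[0,0,71],[0,0,71],[0,0,71],[0,0,71],[0,0,71],[0,0,71],[0,0,71],[0,0,71],[0,0,71],[0,0,71],[0,0,71],[0,0,71]],"jaw":[0,0,0,0,0,0,0,0,0,0,0,0,0]}'
python3 - <<'E'
from h import *
o=status.get_obs();p=viewer.capture('wrist'); cv2.imwrite('pics/w1.png',p['frame']);print(p['hand_eye'],p['fx'])
M=R.from_quat(o['orientation']).as_matrix();print(o['position'],M.round(3),o['joint_positions'].round(2))
E
```

```text
time: 2.72
position: [554.9, 200.3, 231.4]
orientation: [0.704, 0.71, 0.0, 0.0]
ft_force: [0.5, 0.1, 0.8]
gripper_width: 0.501
[[-6.57614945e-04 -9.44902947e-01 -3.27349949e-01  8.42035113e+01]
 [ 9.99999131e-01 -2.47242420e-04 -1.29523247e-03  9.50359037e-01]
 [ 1.14293418e-03 -3.27350516e-01  9.44902288e-01 -1.42615031e+02]
 [ 0.00000000e+00  0.00000000e+00  0.00000000e+00  1.00000000e+00]] 335.43892909731795
[554.8576593  200.29791031 231.42078991] [[-0.009  1.     0.   ]
 [ 1.     0.009  0.   ]
 [ 0.     0.    -1.   ]] [0.17 0.1  1.79 0.   1.25 0.17]
```

View pics/w1.png

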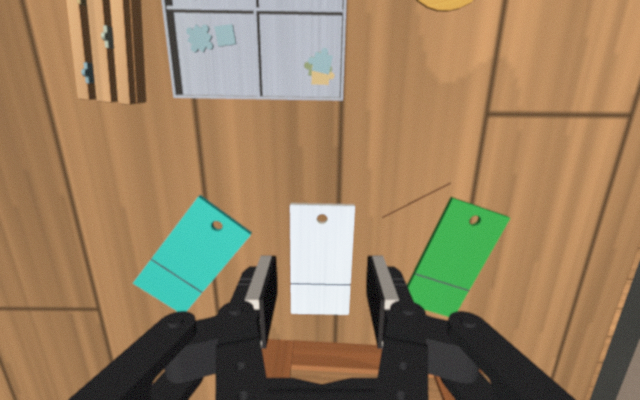

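The wrist view shows the gauge's corners at (290,204), (355,205), (350,315) and (291,314), with the line at row 284. The door foot is partly hidden at row ~345, so I shift toward the door for a better look.

```bash
python3 -m inch '{"translation":[[-100,0,0],[-100,0,0],[-100,0,0]],"angular":[[0,0,0],[0,0,0],[0,0,0]],"jaw":[0,0,0]}'
python3 - <<'E'
from h import *
o=status.get_obs();p=viewer.capture('wrist'); cv2.imwrite('pics/w2.png',p['frame'])
print(o['position'])
for l,z in [('gauge_mid',4),('gauge_line',8),('gauge_tip',4),('door_foot',12)]:
    for d in pinpoint(p,l)[:3]:
        px=np.array(d['centre'])*[640,400]; print(l,round(d['p'],2),px.round(),ray(p,px,z,o).round(1))
import pickle; pickle.dump((o,p),open('w2.pkl','wb'))
E
```

```text
time: 3.15
position: [556.2, 97.7, 231.5]
orientation: [0.706, 0.709, 0.0, 0.0]
ft_force: [-0.7, 0.5, -0.2]
gripper_width: 0.501
[556.19895206  97.74957914 231.50421911]
gauge_mid 0.91 [460. 180.] [715.7  79.9   4. ]
gauge_mid 0.89 [182. 176.] [397.5  83.1   4. ]
gauge_mid 0.67 [319. 182.] [554.6  76.9   4. ]
gauge_line 0.94 [321. 208.] [556.2  47.3   8. ]
gauge_line 0.86 [452. 203.] [708.5  53.4   8. ]
gauge_line 0.6 [160. 203.] [369.7  52.4   8. ]
gauge_tip 0.73 [318. 243.] [ 5.523e+02 -3.000e-01  4.000e+00]
gauge_tip 0.68 [148. 223.] [349.2  25.8   4. ]
gauge_tip 0.64 [434. 237.] [693.7   8.8   4. ]
door_foot 0.61 [319. 246.] [ 5.537e+02 -2.000e-01  1.200e+01]
```

View pics/w2.png

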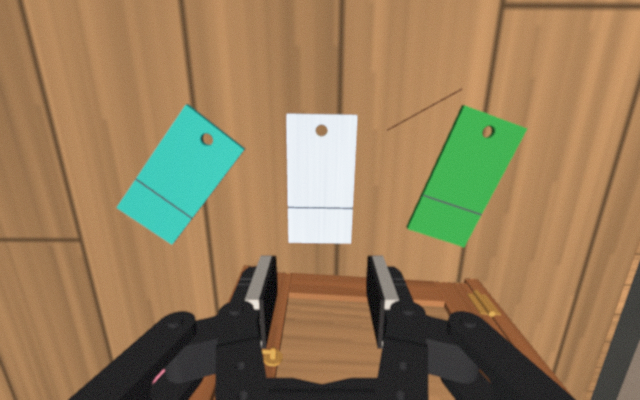

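```bash
python3 -c "
import cv2
a=cv2.imread('pics/w2.png')[225:325,225:505];cv2.imwrite('pics/w2c.png',cv2.resize(a,None,fx=2.85,fy=2.85*2,interpolation=cv2.INTER_CUBIC))
a=cv2.imread('pics/scene0.png')[205:295,180:310];cv2.imwrite('pics/s0c.png',cv2.resize(a,None,fx=6,fy=6,interpolation=cv2.INTER_CUBIC))"
```

```text
(no output)
```

View pics/w2c.png

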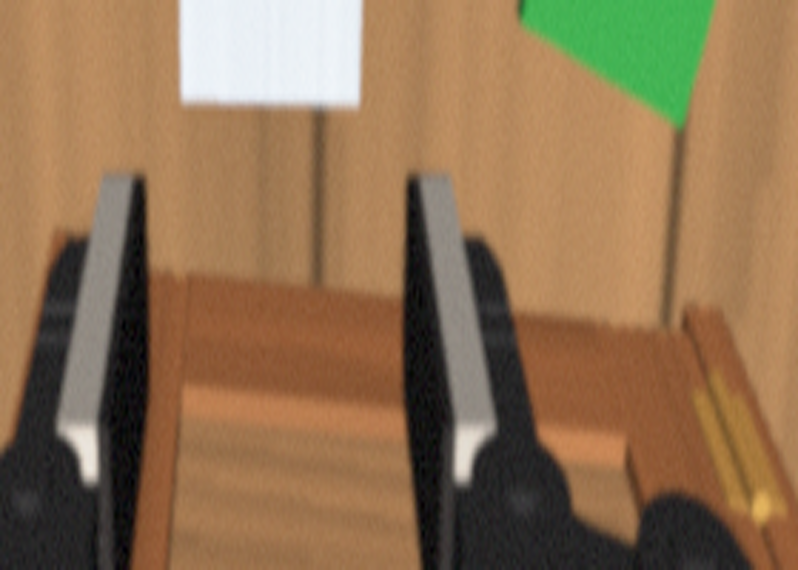

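View pics/s0c.png

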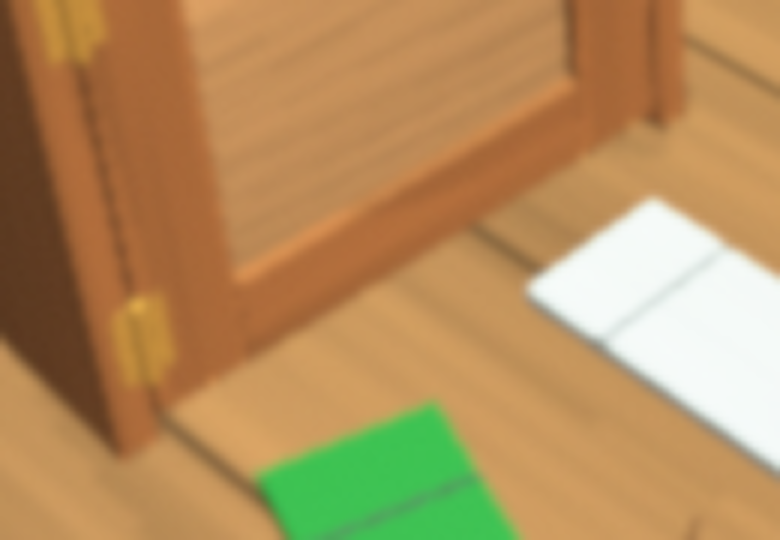

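Run:
```python
from h import *
import pickle; o,w=pickle.load(open('w2.pkl','rb'))
s=viewer.capture('scene')
for n,px,z in [('wlatch_o',(245,265.7),0),('whinge_in',(465.4,278.5),0),('whinge_o',(478.3,279.7),0),('wdoor1',(277.6,272.7),12),('wdoor2',(460,282.5),12),
   ('tl',(286,113.5),8),('tr',(357.5,114.5),8),('bl',(288,243),8),('br',(352,243),8),('ll',(287,207.5),8),('lr',(353,208),8)]:
    print(n,ray(w,px,z,o)[:2].round(1))
for n,px,z in [('shinge_o',(200.3,281.3),0),('slatch_o',(293.8,224.7),0),('sd_h',(207.5,272.5),12),('sd_l',(286.7,225.3),12)]:
    print(n,ray(s,px,z)[:2].round(1))
# refine gauge
f=w['frame'].astype(int); m=((f.min(2)>170)).astype('uint8'); m[250:]=0; m[:, :270]=0; m[:,370:]=0
c=max(cv2.findContours(m,0,2)[0],key=cv2.contourArea); q=np.array([ray(w,x,8,o)[:2] for x in c[:,0].astype(float)],dtype=np.float32)
print(cv2.minAreaRect(q))
```

```text
wlatch_o [460.6 -34.3]
whinge_in [741.9 -51.8]
whinge_o [758.7 -53.5]
wdoor1 [503.2 -37. ]
wdoor2 [730.1 -50.1]
tl [519.  153.3]
tr [594.8 152.6]
bl [516.8   1.6]
br [594.    1.9]
ll [516.9  47.2]
lr [593.7  46.9]
shinge_o [755.7 -52.9]
slatch_o [462.1 -30. ]
sd_h [733.2 -52.5]
sd_l [486.7 -32.7]
((555.4962768554688, 77.6463851928711), (151.1627960205078, 76.14739227294922), 89.18983459472656)
```

Measurements agree across the two cameras:
- **Door face:** runs (461,-32) to (757,-53), 298 mm for a nominal 300. It is turned about -4°, and door_foot is about (544.5,-38).
- **Gauge:** centre about (555.5,77.6), about 3 mm off the latch-half centre line, with a heading error of about 3.5°.

I will set the fingers behind the trailing end, square to the door.

```bash
python3 -m inch '{"translation":[[85,4,0],[85,4,0],[85,4,0],[85,4,60],[85,4,120],[85,4,180],[85,4,205],[85,4,215],[85,4,215],[85,4,215],[85,4,215]],"angular":[[0,0,4.3],[0,0,4.3],[0,0,4.3],[0,0,4.3],[0,0,4.3],[0,0,4.3],[0,0,4.3],[0,0,4.3],[0,0,4.3],[0,0,4.3],[0,0,4.3]],"jaw":[-0.2,-0.2,-0.2,-0.2,-0.2,-0.2,-0.2,-0.2,-0.2,-0.2,-0.2]}'
python3 - <<'E'
from h import *
o=status.get_obs();p=viewer.capture('scene'); cv2.imwrite('pics/s1.png',cv2.resize(p['frame'][150:350,150:400],None,fx=3,fy=3,interpolation=cv2.INTER_CUBIC))
p=viewer.capture('wrist'); cv2.imwrite('pics/w3.png',p['frame'])
M=R.from_quat(o['orientation']).as_matrix();print(o['position'],M.round(3),o['joint_positions'].round(2),o['ft_force'])
E
```

```text
time: 4.82
position: [560.9, 184.3, 18.1]
orientation: [0.731, 0.683, 0.001, 0.001]
ft_force: [-0.5, -0.9, -0.6]
gripper_width: 0.402
[560.9124894  184.30442143  18.09951982] [[ 0.068  0.998  0.003]
 [ 0.998 -0.068  0.   ]
 [ 0.001  0.003 -1.   ]] [ 0.15  0.37  1.91 -0.    0.86  0.21] [-0.50889261 -0.90002593 -0.59754219]
```

View pics/s1.png

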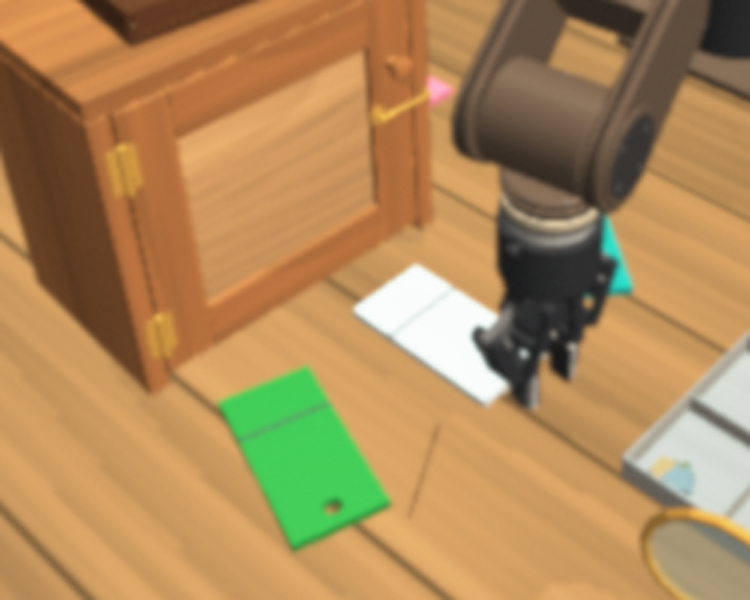

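View pics/w3.png

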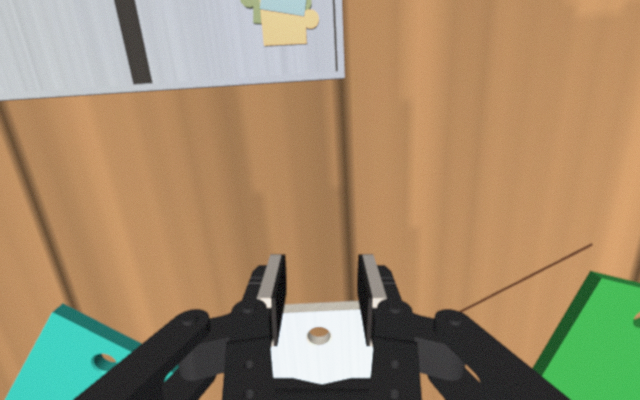

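The fingers are behind the trailing (drilled) end, still above the table, and straddle the hole evenly. Next I lower them step by step to feel for the table.

```bash
python3 -m inch '{"translation":[[0,0,10],[0,0,15],[0,0,15],[0,0,15]],"angular":[[0,0,0],[0,0,0],[0,0,0],[0,0,0]],"jaw":[-0.2,-0.2,-0.2,-0.2]}'
python3 -m inch '{"translation":[[0,0,1.5],[0,0,1.5]],"angular":[[0,0,0],[0,0,0]],"jaw":[-0.2,-0.2]}'
python3 -m inch '{"translation":[[0,0,1.5],[0,0,1.5]],"angular":[[0,0,0],[0,0,0]],"jaw":[-0.2,-0.2]}'
```

```text
time: 5.42
position: [559.6, 184.1, 1.1]
orientation: [0.731, 0.683, -0.0, -0.0]
ft_force: [-0.6, 0.2, 0.8]
gripper_width: 0.4
time: 5.68
position: [559.7, 184.1, -0.2]
orientation: [0.731, 0.683, -0.0, 0.0]
ft_force: [-0.1, 0.3, 0.4]
gripper_width: 0.4
time: 5.92
position: [560.0, 184.2, -0.7]
orientation: [0.731, 0.683, -0.0, 0.0]
ft_force: [-2.3, -1.7, 5.1]
gripper_width: 0.399
```

Contact with the table is felt at z ≈ -0.5 (5 N). I raise the fingers 4 mm and push most of the way, slowly.

```bash
python3 -m inch '{"translation":[[0,0,-4],[-8,0,-4],[-14,0,-4],[-19,0,-4],[-24,0,-4],[-29,0,-4],[-34,0,-4],[-39,0,-4],[-44,0,-4],[-49,0,-4],[-54,0,-4],[-59,0,-4],[-64,0,-4],[-69,0,-4],[-74,0,-4],[-79,0,-4],[-82,0,-4],[-85,0,-4],[-85,0,-4]],"angular":[[0,0,0],[0,0,0],[0,0,0],[0,0,0],[0,0,0],[0,0,0],[0,0,0],[0,0,0],[0,0,0],[0,0,0],[0,0,0],[0,0,0],[0,0,0],[0,0,0],[0,0,0],[0,0,0],[0,0,0],[0,0,0],[0,0,0]],"jaw":[-0.2,-0.2,-0.2,-0.2,-0.2,-0.2,-0.2,-0.2,-0.2,-0.2,-0.2,-0.2,-0.2,-0.2,-0.2,-0.2,-0.2,-0.2,-0.2]}'
python3 - <<'E'
from h import *
o=status.get_obs();p=viewer.capture('scene'); cv2.imwrite('pics/s2.png',cv2.resize(p['frame'][180:310,180:350],None,fx=4.5,fy=4.5,interpolation=cv2.INTER_CUBIC))
p=viewer.capture('wrist'); cv2.imwrite('pics/w4.png',p['frame'])
t=viewer.capture('top'); cv2.imwrite('pics/t4.png',cv2.resize(t['frame'][120:260,280:460],None,fx=4,fy=4,interpolation=cv2.INTER_CUBIC))
print(o['position'],o['ft_force'])
E
```

```text
time: 8.3
position: [553.9, 99.0, 2.4]
orientation: [0.731, 0.683, -0.0, 0.0]
ft_force: [0.6, 0.2, -0.2]
gripper_width: 0.399
[553.93151267  99.0051187    2.39983415] [ 0.55354095  0.24527388 -0.15927255]
```

View pics/s2.png

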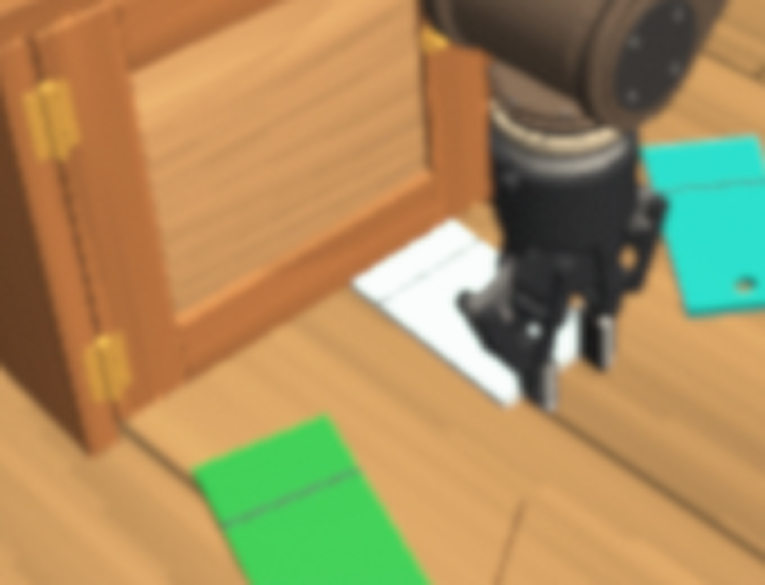

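View pics/w4.png

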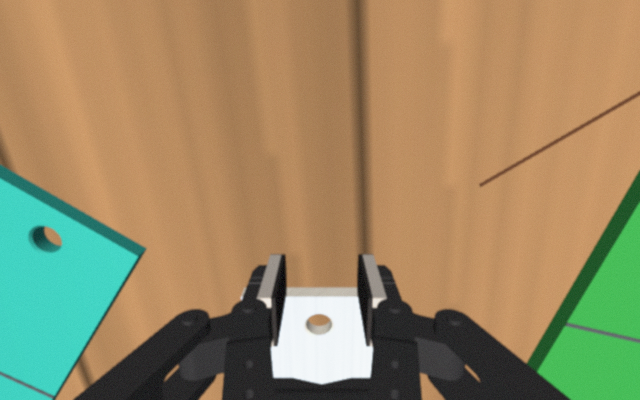

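View pics/t4.png

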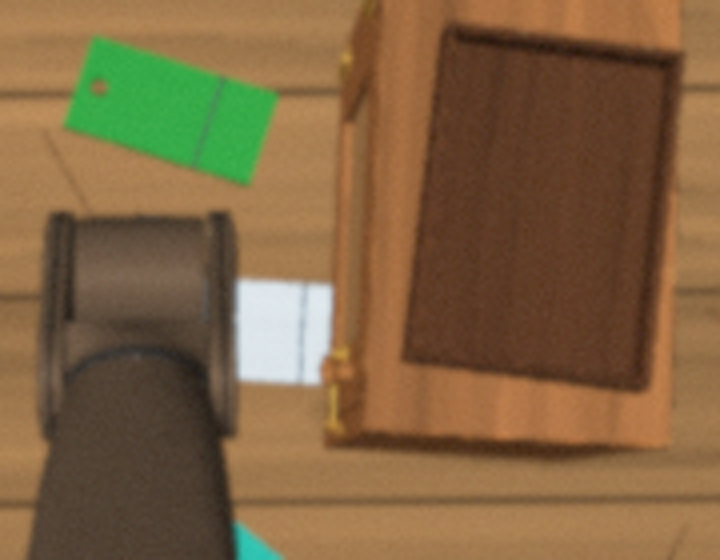

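The gauge is squared and its tip is about at the door (top crop, tip at column 330). I push 15 mm more, then back off and lift for an accurate measurement.

```bash
python3 -m inch '{"translation":[[-4,0,0],[-8,0,0],[-11,0,0],[-13,0,0],[-15,0,0],[-15,0,0],[-13,0,0],[-5,0,0],[10,0,0],[30,0,-40],[50,0,-100],[50,0,-160],[50,0,-210],[50,0,-230],[50,0,-230],[50,0,-230]],"angular":[[0,0,0],[0,0,0],[0,0,0],[0,0,0],[0,0,0],[0,0,0],[0,0,0],[0,0,0],[0,0,0],[0,0,0],[0,0,0],[0,0,0],[0,0,0],[0,0,0],[0,0,0],[0,0,0]],"jaw":[-0.2,-0.2,-0.2,-0.2,-0.2,-0.2,-0.2,-0.2,-0.2,-0.2,-0.2,-0.2,-0.2,-0.2,-0.2,-0.2]}'
python3 - <<'E'
from h import *
import pickle
o=status.get_obs();p=viewer.capture('wrist'); cv2.imwrite('pics/w5.png',p['frame'])
s=viewer.capture('scene'); cv2.imwrite('pics/s5.png',s['frame'])
cv2.imwrite('pics/s5c.png',cv2.resize(s['frame'][200:300,190:330],None,fx=5.5,fy=5.5,interpolation=cv2.INTER_CUBIC))
pickle.dump((o,p,s),open('w5.pkl','wb'));print(o['position'])
E
```

```text
time: 10.45
position: [555.9, 149.2, 229.2]
orientation: [0.731, 0.683, -0.002, -0.002]
ft_force: [0.1, -0.6, 0.2]
gripper_width: 0.4
[555.85168861 149.23503709 229.23070823]
```

View pics/w5.png

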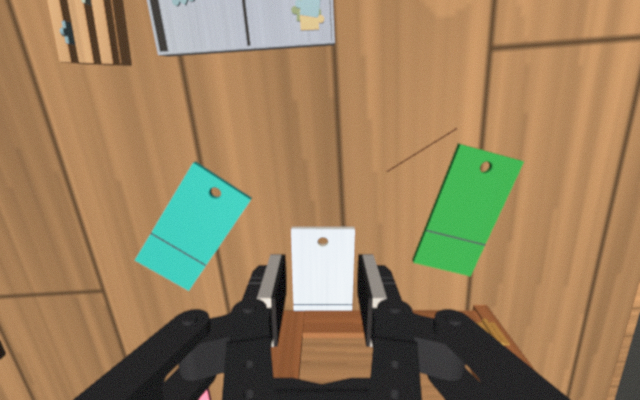

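View pics/s5c.png

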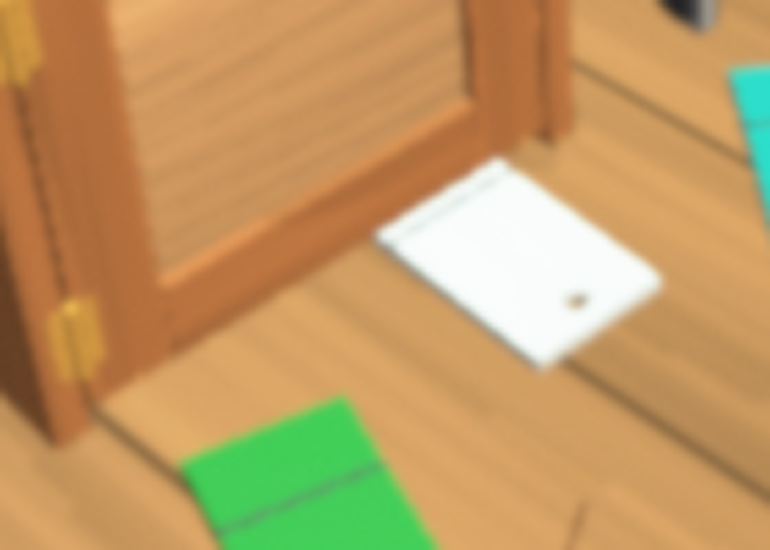

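Run:
```python
from h import *
import pickle
o,p,s=pickle.load(open('w5.pkl','rb'))
cv2.imwrite('pics/w5c.png',cv2.resize(p['frame'][215:325,270:370],None,fx=5,fy=5,interpolation=cv2.INTER_CUBIC))
cv2.imwrite('pics/s5d.png',cv2.resize(s['frame'][222:272,245:320],None,fx=10,fy=10,interpolation=cv2.INTER_CUBIC))
g=p['frame'].mean(2)
for c in (298,310,325,340,348): print(c,g[296:320,c].round().astype(int))
```

```text
298 [241 241 241 242 242 243 238 221 186 210 237 243 241 231 189 132  99  97
  95  99  97  98  97  98]
310 [239 240 240 240 239 240 238 217 182 208 234 240 240 228 174 124  98  98
  97  98 100 100 101 100]
325 [241 240 241 240 240 240 238 216 184 211 236 241 239 228 179 124  97  98
  97  98  98  97 100 101]
340 [242 243 243 243 242 244 239 222 187 209 237 243 241 230 179 125  99 101
  99 100  99  98  98 101]
348 [241 241 241 242 241 241 238 222 191 210 235 241 241 228 180 121 102  93
  97  97  95  95  99 102]
```

View pics/w5c.png

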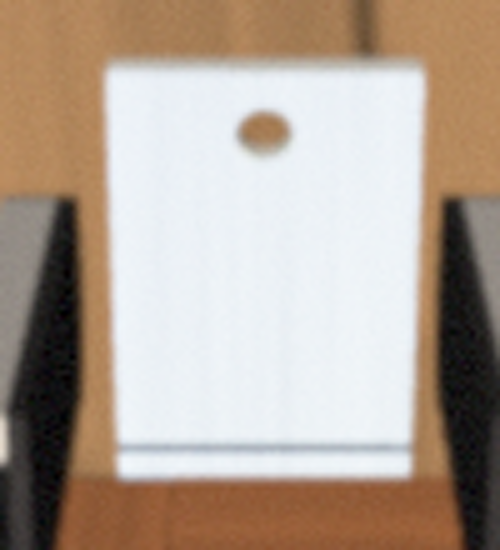

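View pics/s5d.png

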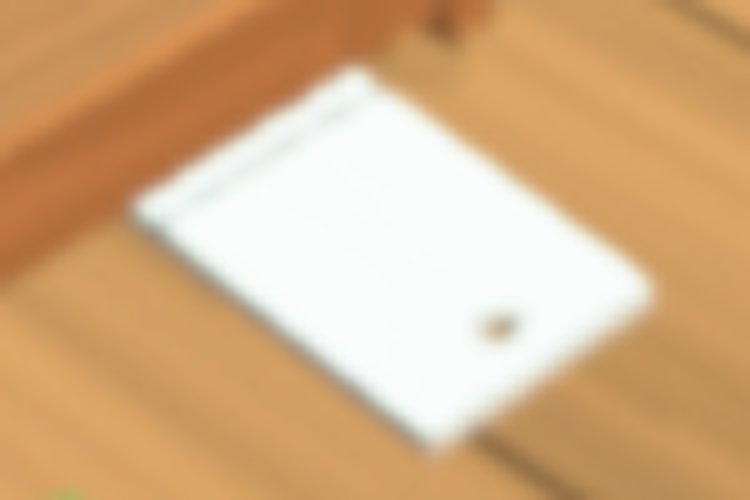

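Run:
```python
from h import *
import pickle
o,p,s=pickle.load(open('w5.pkl','rb'))
n=np.array([-.0698,-.9976])
L=ray(p,(323,304.1),8,o)[:2];E=ray(p,(323,310.3),12,o)[:2];print('wrist',L,E,(E-L)@n)
# scene: line pt, edge pt along gauge axis
for l,e in [((245+16.2,222+21.8),(245+13.5,222+20.6)),((245+36.8,222+9.4),(245+35,222+6.8))]:
    L=ray(s,l,8)[:2];E=ray(s,e,12)[:2];print('scene',L,E,(E-L)@n)
g=p['frame'].mean(2)
for r_ in (240,290): print(g[r_,284:300].astype(int),g[r_,346:362].astype(int))
ct=ray(p,(324,227.5),8,o)[:2];print('trail',ct)
print('lat', ray(p,(291.5,240),8,o)[:2],ray(p,(354.5,240),8,o)[:2],ray(p,(293,300),8,o)[:2],ray(p,(352.5,300),8,o)[:2])
```

```text
wrist [544.76690072 -32.34380221] [544.33797609 -38.80456046] 6.475191365198717
scene [579.43046027 -33.87354097] [583.68039704 -39.03020662] 4.8476440744485805
scene [510.07424167 -28.30651068] [508.9262253  -36.05312323] 7.808152218470751
[134 131 131 140 133 134 156 202 235 243 242 241 241 243 241 240] [242 243 242 242 241 241 240 233 203 153 141 134 140 134 137 138]
[ 14  40  85 117 131 133 134 144 178 225 241 243 243 241 242 241] [241 240 243 241 241 236 212 158 130 125 114  71  30  13  17  16]
trail [553.14810425  74.44672993]
lat [513.2585118   60.77463019] [588.44656657  55.81177045] [506.87399775 -23.67120274] [582.80879334 -28.57487365]
```

The line is parallel to the door edge, at row 304.1 across columns 298–348 with the edge at row 310.3. It is 6.5 mm short. I go back down behind the gauge and push 6.3 mm more.

```bash
python3 -m inch '{"translation":[[-10,0,60],[-25,0,120],[-35,0,180],[-35,0,215],[-35,0,230],[-35,0,230],[-45,0,230],[-53,0,230],[-60,0,230],[-64,0,230],[-66,0,230],[-68,0,230],[-70,0,230],[-71.3,0,230],[-71.3,0,230],[-71.3,0,230]],"angular":[[0,0,0],[0,0,0],[0,0,0],[0,0,0],[0,0,0],[0,0,0],[0,0,0],[0,0,0],[0,0,0],[0,0,0],[0,0,0],[0,0,0],[0,0,0],[0,0,0],[0,0,0],[0,0,0]],"jaw":[-0.2,-0.2,-0.2,-0.2,-0.2,-0.2,-0.2,-0.2,-0.2,-0.2,-0.2,-0.2,-0.2,-0.2,-0.2,-0.2]}'
python3 -m inch '{"translation":[[3,0,0],[12,0,0],[30,0,-10],[50,0,-60],[65,0,-120],[65,0,-180],[65,0,-220],[65,0,-230],[65,0,-230],[65,0,-230]],"angular":[[0,0,0],[0,0,0],[0,0,0],[0,0,0],[0,0,0],[0,0,0],[0,0,0],[0,0,0],[0,0,0],[0,0,0]],"jaw":[-0.2,-0.2,-0.2,-0.2,-0.2,-0.2,-0.2,-0.2,-0.2,-0.2]}'
python3 - <<'E'
from h import *
import pickle
o=status.get_obs();p=viewer.capture('wrist');s=viewer.capture('scene')
pickle.dump((o,p,s),open('w6.pkl','wb'));print(o['position'])
cv2.imwrite('pics/w6c.png',cv2.resize(p['frame'][215:325,270:370],None,fx=5,fy=5,interpolation=cv2.INTER_CUBIC))
cv2.imwrite('pics/s6d.png',cv2.resize(s['frame'][222:272,245:320],None,fx=10,fy=10,interpolation=cv2.INTER_CUBIC))
g=p['frame'].mean(2)
for c in (298,310,325,340,348): print(c,g[296:320,c].round().astype(int))
E
```

```text
time: 12.55
position: [552.5, 78.1, 2.4]
orientation: [0.731, 0.683, 0.0, 0.0]
ft_force: [0.8, 0.9, 0.3]
gripper_width: 0.397
time: 13.8
position: [555.5, 143.1, 229.6]
orientation: [0.731, 0.683, -0.002, -0.001]
ft_force: [-0.6, -0.3, -0.2]
gripper_width: 0.401
[555.50429257 143.05876678 229.6336665 ]
298 [241 240 242 241 243 241 233 213 200 204 172 122  99  97  97 101  97  98
  94  97  94 100 100  99]
310 [240 240 240 241 241 240 232 205 174 175 146 113  97  98 100  98 100  97
 102 103 105 102 100  98]
325 [242 241 240 241 241 239 232 204 177 175 149 110 100 101  99  96  97  95
 103 103 104 102 101  96]
340 [245 244 244 243 244 242 233 206 176 179 147 108  98  98  97  95  99 101
 100 104 104 103  99  97]
348 [242 243 242 242 242 242 234 201 176 178 146 110  98  94  97  97  98  98
 100 103 104 106 101  97]
```

View pics/w6c.png

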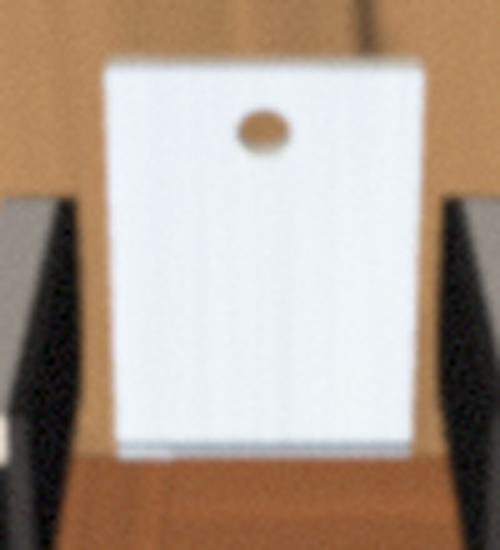

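View pics/s6d.png

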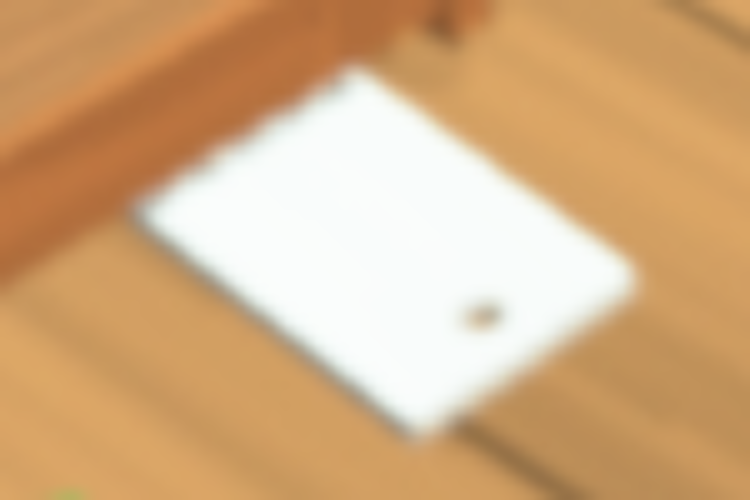

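Run:
```python
from h import *
import pickle
o,p,s=pickle.load(open('w6.pkl','rb'))
n=np.array([-.0698,-.9976])
for l in (304.2,304.5):
  for e in (305.8,306.2): 
    L=ray(p,(323,l),8,o)[:2];E=ray(p,(323,e),12,o)[:2];print(l,e,L,E,((E-L)@n).round(2))
# expected separations in each view for line-at-face
F=np.array([544.5,-38.2])
for q,oo in ((p,o),(s,None)):
  for d in (-2,0,2):
    X=F+n*d
    print(d,'line',proj(q,[*X,8],oo),'edge',proj(q,[*F,12],oo))
g=p['frame'].mean(2)
t=[ray(p,(c,227.3),8,o)[:2] for c in (300,345)];print('trail',t)
for c in (300,322,345): print(g[220:234,c].astype(int))
```

```text
304.2 305.8 [544.52715594 -38.9329917 ] [544.56618707 -38.42188092] -0.51
304.2 306.2 [544.52715594 -38.9329917 ] [544.52556154 -39.02606332] 0.09
304.5 305.8 [544.49646615 -39.38940991] [544.56618707 -38.42188092] -0.97
304.5 306.2 [544.49646615 -39.38940991] [544.52556154 -39.02606332] -0.36
-2 line [322.94481758 302.40544093] edge [322.93650306 305.65646767]
0 line [322.94067858 303.7210134 ] edge [322.93650306 305.65646767]
2 line [322.93655217 305.03258866] edge [322.93650306 305.65646767]
-2 line [270.3789657  236.59354489] edge [269.80131616 235.09979392]
0 line [269.8945775  236.22923154] edge [269.80131616 235.09979392]
2 line [269.41120851 235.86568473] edge [269.80131616 235.09979392]
trail [array([524.62910633,  70.25043738]), array([577.66599711,  66.73260688])]
[125 125 124 129 130 136 157 179 208 229 238 239 241 239]
[123 128 127 127 126 136 158 177 205 229 239 240 241 240]
[106 100 101 100  99 110 140 168 195 224 240 241 241 240]
```

The line is level with the door face within about 0.5 mm. The trailing edge slopes -3.8° against the door's about -4°, and line and door edge run parallel in the image. One overview, then I hand in.

Run:
```python
from h import *
t=viewer.capture('top'); cv2.imwrite('pics/t7.png',t['frame'])
a=cv2.imread('pics/top0.png'); d=cv2.absdiff(a,t['frame']).max(2)>50
for n,(x0,y0,x1,y1) in dict(tray=(175,190,265,252),mag=(190,145,240,182),holder=(190,255,265,285),lid=(380,120,455,225),green=(294,126,352,168),pink=(400,258,462,292),teal=(294,226,352,280)).items(): print(n,d[y0:y1,x0:x1].mean().round(3))
```

```text
tray 0.025
mag 0.0
holder 0.005
lid 0.0
green 0.151
pink 0.0
teal 0.404
```

View pics/t7.png

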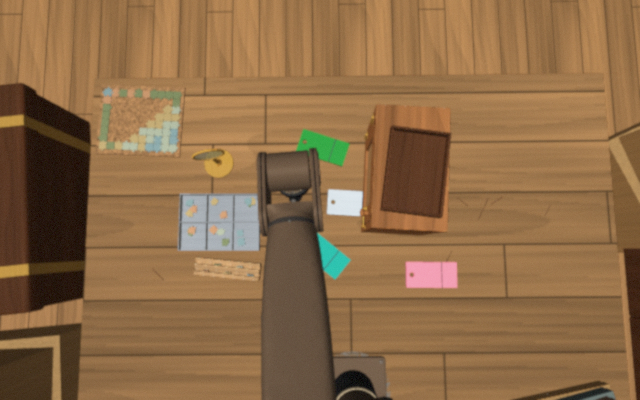

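The top view shows the gauge at (345,203) under the latch half, with the other things where they were. The differences at the green, teal and tray areas are the arm covering them.

```bash
python3 -c "
from cell import r
print(r.hand_in())"
```

```text
the job is handed in; nothing more can be done
None
```

The aluminium gauge is in the gap under the latch half of the door, undrilled end first, and I have handed the job in at about 14 s of the 58 s allowed. I pushed its drilled end with two spread fingertips just above the table, in two advances and a 6.3 mm correction, then lifted clear.

- **Scribed line:** level with the door face, from 0.1 mm short to 1.0 mm past it depending on how the last wrist picture is read. The scene view agreed only roughly: its earlier reading scattered between 5 and 8 mm where the wrist camera gave 6.5 mm.
- **Squareness:** the line ran parallel to the door edge in the last wrist picture. The trailing edge measured -3.8°, against about -4° for the door.
- **Position:** the gauge is within about 3 mm of the middle of the latch half, so it lies wholly under it.
- **Forces:** no reading above about 5 N, which was the deliberate touch on the table to find its height. I read the force only between moves, so a brief peak would not show. I saw no contact with the cabinet.
- **Other things:** in the top view nothing else had moved. The arm partly hid the green and teal plates there; what could be seen of them was in place, and the fingers never came near them.

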